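# Seat the rib-spacing comb on a model wing and bolt it down

### The job

Fit the five-toothed wooden spacing comb over the row of wing ribs in the jig: every tooth down in its own gap, the spine lying fully home on the rib tops. The ribs do not always sit in the same spot along the jig, so feel for the gaps, gently: never press the comb against the jig or the ribs with more than 25 N. Then slide the bolt fully forward over the end of the seated comb, and leave the four-toothed comb and everything else on the table alone.

Things in the scene. Friction and masses are not known exactly. Their poses are not given: they have to be found in the camera images.
- comb_mid (a point): Five-toothed spacing comb of pale wood, loose, about 90 g, standing on its teeth. Point: its centre, half-way up, 33 mm above the tooth ends. y along its 114 mm length, x through its 24 mm thickness (same all over), z up; same either way round. Five teeth 18 mm wide at 24 mm pitch (6 mm notches between), 14 mm long; above them a solid spine 20 mm high and 114 mm long.
- comb_grip (a point): The comb's grip block, on the middle of the spine: 40 mm long (y), 24 mm thick (x), 32 mm high, its top 66 mm above the tooth ends. This point is in it, 17 mm above comb_mid; take it across x here.
- comb4_mid (a point): A second comb of the same wood, outer size and grip, but with only four wider teeth (21 mm, at 31 mm pitch): not wanted here, it stays where it stands. The point is its centre, half-way up.
- jig: Wing-building jig, fixed: wooden base 120 mm (x) by 260 mm (y, from -75 to +185), 12 mm thick, with two low rails, a set of six upright plywood ribs between them and, at the +y end, an aluminium housing (y 82 to 108 mm, top 105 mm up) with a sliding steel bolt. Origin on the table under the middle of the rails; y along the row of ribs towards the bolt, z up.
- jig_top (a point): Point of the jig 60 mm above its origin, level with the flat rib tops (x -26 to +26 mm, clear for the comb at x = 0). Six ribs, 4 mm thick, 24 mm pitch along y, five gaps of 20 mm. The rib set's middle lies anywhere up to 8 mm either way along y from this point: NOT measured, to be felt or seen. On its rubber bed it gives 1 mm per 4 N downwards (5 mm at most), not sideways.
- bolt_grip (a point): The bolt's black upright knob, 16 mm across, 35 mm high; the point is at its mid-height, 112 mm above the table (jig y = 170 mm when the bolt is fully back). The bolt bar under it is 16 mm wide, top 93 mm up. The knob's path along jig -y is clear.
- bolt (a joint): Bolt travel in m: 0 fully back, grows along the jig's -y to 0.042 fully forward; friction about 3 N, stays where left. Its nose is at jig y = 78 mm when back, 36 mm when forward; its underside is 83 mm above the table and passes 3 mm over the spine of a comb that is home (comb centre 79 mm, teeth 14 mm down in the gaps with 1 mm play each side). A comb that stands higher blocks it.
- tape: Bystander, loose: roll of masking tape lying flat, 110 mm across, 25 mm high. Leave alone. Origin at the underside.
- tape_small: Bystander, loose: small roll of paper tape lying flat, 84 mm across, 19 mm high. Leave alone. Origin at the underside.
- glue: Bystander, loose: white glue bottle, 48 mm across, 130 mm high. Leave alone. Origin at the underside.
- pins: Bystander, loose: clear jar, 60 mm across, 70 mm high. Leave alone. Origin at the underside.
- driver: Bystander, loose: screwdriver lying on the table, about 0.2 m long. Leave alone.
- sander: Bystander, loose: wood and cork sanding block 55 x 100 x 26 mm. Leave alone. Origin at the underside.
Mind the look-alikes: they are no part of the job. Leave any pink look-alike of the part that bears comb_mid alone.

How it is judged:
On the way:
1. the comb is fully home on the ribs while the bolt is still back (z of comb_mid in the frame of jig below 0.0815 m and x of comb_mid in the frame of jig between -0.015 and 0.015 m and y of comb_mid in the frame of jig between -0.012 and 0.012 m and angle between the y axis of comb_mid and the y axis of jig, either way round below 0.07 rad and angle between comb_mid's own z axis and vertical below 0.06 rad and value of joint bolt below 0.012 m), for 0.3 s.
At the end, for the whole second after the job is handed in: The comb is home: its centre less than 81.5 mm above the jig's underside (2.5 mm from seated), within 15 mm of the jig's middle across (x) and 12 mm along (y), parallel to the row within 0.07 rad, upright within 0.06 rad and at rest; the bolt is forward by more than 36 mm (z of comb_mid in the frame of jig below 0.0815 m and x of comb_mid in the frame of jig between -0.015 and 0.015 m and y of comb_mid in the frame of jig between -0.012 and 0.012 m and angle between the y axis of comb_mid and the y axis of jig, either way round below 0.07 rad and angle between comb_mid's own z axis and vertical below 0.06 rad and value of joint bolt above 0.036 m and linear speed of comb below 0.02 m/s); the robot touches nothing.
It fails at once if the comb is pressed against the jig or its ribs with more than 25 N (contact force between comb and jig above 25 N).
It fails at once if the four-toothed comb is moved by more than 15 mm (distance of comb4_mid from where it was at the start of the episode above 0.015 m).
It fails at once if a bystander is moved by more than 25 mm (distance of any of tape, tape_small, glue, pins, driver, sander from where it was at the start of the episode above 0.025 m).
It also fails if it takes over 64 s, if anything falls off the work surface, if the arm or the gripper's body presses on something with over 40 N, if the wrist force passes 120 N, or if a joint passes its speed limit or range.

### The arm

A 6-joint arm with a two-finger parallel gripper is mounted at the origin on the work surface. World frame = base frame: x ahead of the robot, y to its left, z up, the work surface at z = 0. Lengths are in m, angles in rad, forces in N, time in s.
With the tool pointing down it reaches from about 0.425 to 0.95 m from the base axis. Payload 3.5 kg.
Tool frame: the origin (TCP) lies midway between the tips of the shut fingers; the grasp point (between the pads) lies 19 mm behind it; z points along the fingers, y is the line along which they close (so a half turn about z gives the same grasp; the last joint's range is limited). The gripper opens to 85 mm and grips with 20 to 120 N. Pads are 22 mm wide; open, the fingers measure 114 mm over their backs; the gripper's body (76 mm by 85 mm) begins 54 mm behind the grasp point. The pads swing forward as they close: fully open they stand 13 mm farther back than shut.
Start: joints at [-1.33, 0.286, 1.577, -0, 1.279, -0.15], TCP at [0.257, -0.624, 0.231] pointing down, gripper open.
Joint ranges: [-2.77, 2.77], [-0.9, 2.22], [0.21, 2.48], [-1.53, 4.67], [0.24, 2.81], [-2.84, 2.84]. Speed limits (rad/s): [2.79, 2.79, 3.14, 3.14, 3.14, 3.14].

### API

Orientations are given as a unit quaternion [x, y, z, w].
In Python, from plant import ctrl gives the robot as it stands. The module is installed in compiled form; this text tells all that it offers.
- The arm moves only by the shell command python3 -m inch 'ROWS' [FORCE]. ROWS is JSON, a list of rows, each a list of 5 numbers: the closure, from 0 (fully open) to 1 (shut), then the shift along the tool's x, y, z in m, then the turn about the tool's z in degrees. A call has 1 to 5 rows; each row is the pose to reach, as a shift and turn from the pose commanded when the call began, along the tool's axes at that moment; what a row does not reach only later rows make up. A row lasts 1/12 s, in which the tool goes at most 41.7 mm and 7.16 degrees, less where a joint would pass 70% of its speed; a pose out of reach is approached as far as the arm can. A call with a gripper value outside its range is refused whole. The fingers move at their own pace and stop on an object; FORCE is the grip in N (left out, the last holds). Time passes only in rows, so rows that repeat a pose let the fingers close. It gives the time, the measured TCP pose, the force, the opening and the grip force at its end, in the units of the state.
- ctrl.get_state(): the state, without advancing time (a new reading comes with each control period).
- ctrl.read_camera(name): name is "side" or "top" or "wrist"; returns a dict with "pixels" (400x640x3 uint8, red, green, blue), "depth" (400x640 float32, m along the optical axis (not along the pixel's ray), 0 where there is no reading), "fx", "fy", "cx", "cy" (pixels), "xyz" and "rotation" of the camera in the world; the wrist camera has in their place "mount" (4x4, takes a point from camera to tool coordinates, whose origin is the TCP and whose axes are the flange's). Camera axes: x right, y down, z forward; pixel columns grow to the right and rows downward; lengths in m; the calibration is good to about 2 mm. The wrist camera is an equidistant fisheye: a pixel r from the principal point sees the ray r / f radians off the axis. A picture is of the moment at which its call begins: read the wrist's pose just before it.
- ctrl.sign_off(): hands the job in; it is judged then, once.
Trained networks look in a picture, given as the dict that the camera call returned (one of the last four; its "shot" number tells which), for a name from the list of things; names that differ only in an ending like _2 or _b are one class to them, and where a whole thing is asked for, a point or a joint stands for the part that bears it (a point fixed in the world has none). Each returns a list of dicts, best first, with "score" (0 to 1); they miss things now and then, are a little off and sometimes report something else, mostly with a low value. They report only what shows in the picture. A call takes as long as a camera call. They do not tell look-alikes from the thing itself.
- ctrl.spot_in(query, picture): "at" ([column, row] in pixels, amid what is visible of it).
- ctrl.tip_of(query, picture): "at" ([column, row] in pixels: a listed point, or the origin of a listed thing).
The state is a dict: "time": time; "qpos": joint angles; "dq": joint speeds; "joint_efforts": joint torques, N m; "eef_pos": TCP position; "tcp_rot": TCP orientation; "contact_force": force on the tool from outside, world axes, zero at the start; "wrist_torque": the same for the moment, N m; "opening": opening from 0.0 (shut) to 1.0 (fully open); "finger_force": force on a finger pad.
Only numpy, scipy, OpenCV 4.12 (cv2) and the standard library are available. Lean on these libraries where they do the work, as an engineer would, in place of code of your own. Each camera call takes 0.05 s, during which the arm holds its last target. There are 200 camera calls.

## Working session

There is one attempt and no reset: what is moved stays moved. The work goes in short steps, Python scripts to look and compute and a shell command to move; the robot and the scene stay as the last step left them, time stands still between calls to the robot, and variables do not carry over. Pictures are saved under pics/ and viewed, at most 10 in all, crops included, and the job is handed in when it is done.

```bash
mkdir -p pics; cat > h.py <<'E'
import numpy as np, cv2
from plant import ctrl
from scipy.spatial.transform import Rotation as R
def rot(r):
    r=np.array(r,float); return r if r.shape==(3,3) else R.from_quat(r).as_matrix()
def world(p,uv,st=None,d=None):
    u,v=uv; 
    if d is None:
        w=p["depth"][max(0,int(v)-1):int(v)+2,max(0,int(u)-1):int(u)+2]; w=w[w>0]; d=np.median(w) if w.size else np.nan
    x=(u-p["cx"])/p["fx"]; y=(v-p["cy"])/p["fy"]
    if st is None: return rot(p["rotation"])@(np.array([x,y,1])*d)+np.array(p["xyz"])
    r=np.hypot(x,y); s=np.tan(r)/r if r>1e-9 else 1
    c=np.array([x*s,y*s,1])*d; M=np.array(p["mount"]); t=M[:3,:3]@c+M[:3,3]
    return rot(st["tcp_rot"])@t+np.array(st["eef_pos"])
def save(p,n): cv2.imwrite(n,p["pixels"][:,:,::-1])
E
python3 - <<'E'
from h import *
st=ctrl.get_state(); print({k:np.round(v,3) for k,v in st.items()})
for n in ["top","side"]:
    p=ctrl.read_camera(n); save(p,f"pics/{n}0.png"); print(n,np.round(p["xyz"],3),p["fx"],np.round(rot(p["rotation"]),2).tolist())
    for q in ["comb_mid","comb_grip","comb4_mid","jig","jig_top","bolt_grip","glue","pins","tape","tape_small","driver","sander"]:
        for r in ctrl.tip_of(q,p)[:3]: print(q,np.round(r["at"]),round(r["score"],2),np.round(world(p,r["at"]),3))
E
```

```text
{'time': np.float64(0.0), 'qpos': array([-1.33 ,  0.287,  1.578, -0.   ,  1.279, -0.15 ]), 'dq': array([ 0.001,  0.001, -0.001, -0.   , -0.001, -0.002]), 'joint_efforts': array([ 2.0000e-03, -4.0598e+01, -2.9263e+01, -0.0000e+00,  6.0000e-03,
       -0.0000e+00]), 'eef_pos': array([ 0.257, -0.623,  0.23 ]), 'tcp_rot': array([ 0.981,  0.194, -0.   , -0.001]), 'contact_force': array([ 0.143, -0.55 ,  0.735]), 'wrist_torque': array([ 0.007, -0.049, -0.019]), 'finger_force': np.float64(0.0), 'opening': np.float64(0.999)}
top [0.366 0.035 1.43 ] 476.1945029537285 [[-0.02, -0.99, 0.14], [-1.0, 0.02, 0.01], [-0.01, -0.14, -0.99]]
comb_mid [274. 289.] 0.87 [0.309 0.191 0.067]
comb_mid [383. 220.] 0.77 [ 0.498 -0.126  0.066]
comb_mid [365. 262.] 0.65 [ 0.38  -0.068  0.067]
comb_grip [365. 267.] 0.9 [ 0.364 -0.067  0.067]
comb_grip [382. 217.] 0.6 [ 0.507 -0.123  0.067]
comb_grip [274. 289.] 0.59 [0.309 0.191 0.067]
comb4_mid [454. 218.] 0.89 [ 0.499 -0.33   0.057]
jig [294. 219.] 0.75 [0.511 0.136 0.016]
jig_top [293. 218.] 0.69 [0.513 0.137 0.016]
bolt_grip [231. 236.] 0.46 [0.458 0.3   0.12
[... 528 characters left out ...]
.62]]
comb_mid [374. 196.] 0.86 [ 0.498 -0.124  0.037]
comb_mid [350. 290.] 0.73 [0.304 0.213 0.053]
comb_mid [399. 224.] 0.68 [ 0.364 -0.061  0.046]
comb_grip [399. 223.] 0.74 [ 0.367 -0.062  0.048]
comb_grip [375. 192.] 0.66 [ 0.496 -0.124  0.051]
comb_grip [415. 163.] 0.45 [ 0.499 -0.329  0.053]
comb4_mid [414. 164.] 0.72 [ 0.498 -0.328  0.048]
jig [309. 248.] 0.78 [0.481 0.169 0.043]
jig_top [310. 232.] 0.59 [0.515 0.13  0.05 ]
glue [290. 192.] 0.98 [0.724 0.009 0.012]
pins [291. 196.] 0.52 [0.719 0.009 0.002]
tape [311. 232.] 0.65 [0.514 0.129 0.05 ]
tape [336. 164.] 0.62 [ 0.736 -0.218 -0.003]
tape_small [310. 230.] 0.7 [0.517 0.125 0.055]
sander [375. 154.] 0.71 [ 0.652 -0.325  0.024]
```

```bash
python3 -c "
import cv2,numpy as np
a=cv2.imread('pics/top0.png');b=cv2.imread('pics/side0.png')
cv2.imwrite('pics/both0.png',cv2.resize(np.vstack([a,b]),(480,600)))"
```

```text
(no output)
```

View pics/top0.png

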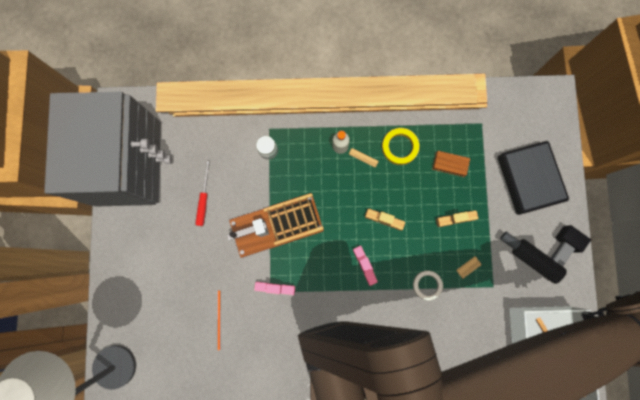

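View pics/side0.png

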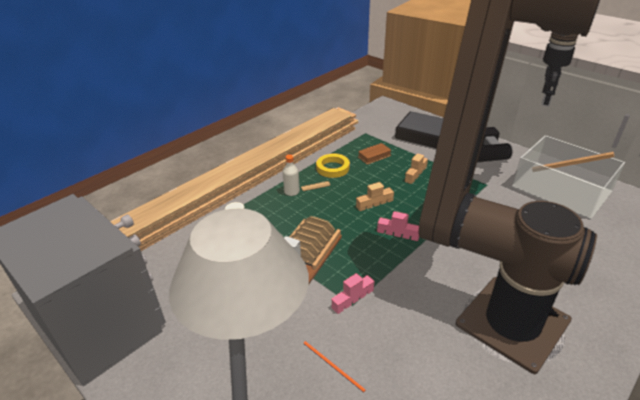

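The top view shows two pale combs at (385,218) and (458,217), and two pink ones at (365,265) and (274,289). The jig is at (290,220) with its bolt towards (232,236). I'll get the orientations from depth next.

```bash
cat >> h.py <<'E'
def cloud(p,st=None):
    v,u=np.mgrid[0:400,0:640]; d=p["depth"]; x=(u-p["cx"])/p["fx"]; y=(v-p["cy"])/p["fy"]
    if st is None: P=np.stack([x,y,np.ones_like(x)],-1)*d[...,None]; W=P@rot(p["rotation"]).T+np.array(p["xyz"])
    else:
        r=np.hypot(x,y)+1e-9; s=np.tan(r)/r; P=np.stack([x*s,y*s,np.ones_like(x)],-1)*d[...,None]
        M=np.array(p["mount"]); W=(P@M[:3,:3].T+M[:3,3])@rot(st["tcp_rot"]).T+np.array(st["eef_pos"])
    W[d<=0]=np.nan; return W
def rect(W,c,rad,z0,z1):
    m=(np.hypot(W[...,0]-c[0],W[...,1]-c[1])<rad)&(W[...,2]>z0)&(W[...,2]<z1); q=W[m]
    (cx,cy),(w,h),a=cv2.minAreaRect(q[:,:2].astype(np.float32))
    if h>w: w,h,a=h,w,a+90
    return m.sum(),np.round([cx,cy,w,h,(a+90)%180-90,np.median(q[:,2])],4)
def go(tgt,yawdeg=None):
    "shift in tool axes to TCP target; yawdeg: wanted world angle of the tool y axis (mod 180)"
    st=ctrl.get_state(); Rm=rot(st["tcp_rot"]); d=Rm.T@(np.array(tgt)-st["eef_pos"])
    ya=np.degrees(np.arctan2(Rm[1,1],Rm[0,1])); t=None
    if yawdeg is not None: t=-((yawdeg-ya+90)%180-90)
    print("tool shift",np.round(d,4),"turn",t,"tool y at",round(ya,2),"t",st["time"],"tcp",np.round(st["eef_pos"],4),"q6",np.round(st["qpos"][5],2)); return d,t
E
python3 - <<'E'
from h import *
p=ctrl.read_camera("top"); W=cloud(p)
print("A",rect(W,(.498,-.126),.08,.02,.08)); print("A grip",rect(W,(.498,-.126),.08,.055,.08))
print("B",rect(W,(.499,-.33),.08,.02,.08))
print("jig",rect(W,(.49,.18),.2,.006,.14)); print("ribs",rect(W,(.513,.137),.1,.05,.07)); print("bolt",rect(W,(.45,.27),.12,.1,.14))
print("housing",rect(W,(.48,.23),.12,.075,.11))
go((.5,-.2,.33))
go((.51,-.125,.30))
E
```

```text
A (np.int64(364), array([ 5.04000e-01, -1.34300e-01,  1.14300e-01,  2.49000e-02,
        6.85677e+01,  3.70000e-02]))
A grip (np.int64(125), array([ 5.04200e-01, -1.34000e-01,  3.97000e-02,  2.48000e-02,
        6.85014e+01,  6.65000e-02]))
B (np.int64(339), array([ 5.01000e-01, -3.47000e-01,  1.15000e-01,  2.41000e-02,
       -8.01862e+01,  3.81000e-02]))
jig (np.int64(4392), array([4.87900e-01, 1.80600e-01, 3.92400e-01, 3.83400e-01, 8.55943e+01,
       1.59000e-02]))
ribs (np.int64(240), array([ 5.05900e-01,  1.54300e-01,  1.55600e-01,  8.07000e-02,
       -7.28864e+01,  5.95000e-02]))
bolt (np.int64(173), array([ 4.74500e-01,  2.60200e-01,  9.46000e-02,  4.02000e-02,
       -7.25128e+01,  1.06800e-01]))
housing (np.int64(299), array([ 4.73300e-01,  2.63500e-01,  1.11400e-01,  4.03000e-02,
       -7.23211e+01,  9.73000e-02]))
tool shift [ 0.3861 -0.2996 -0.0987] turn None tool y at -67.61 t 1.35 tcp [ 0.2572 -0.6241  0.2313] q6 -0.15
tool shift [ 0.4239 -0.3651 -0.0687] turn None tool y at -67.61 t 1.35 tcp [ 0.2572 -0.6241  0.2313] q6 -0.15
```

```bash
python3 -m inch '[[0,0.03,-0.025,-0.02,-4],[0,0.06,-0.05,-0.04,-8],[0,0.09,-0.08,-0.05,-14],[0,0.12,-0.105,-0.06,-20],[0,0.15,-0.13,-0.07,-26]]'; python3 -m inch '[[0,0.03,-0.025,0,-5],[0,0.06,-0.05,0,-10],[0,0.09,-0.08,0,-15],[0,0.1,-0.1,0,-20],[0,0.1,-0.1,0,-20]]'
python3 - <<'E'
from h import *
st=ctrl.get_state(); p=ctrl.read_camera("wrist"); save(p,"pics/w1.png")
print("fx",p["fx"]); 
for q in ["comb_mid","comb4_mid"]:
    for n,f in [("tip",ctrl.tip_of),("spot",ctrl.spot_in)]:
        for r in f(q,p)[:4]: print(q,n,np.round(r["at"]),round(r["score"],2),np.round(world(p,r["at"],st),3))
go((.504,-.134,.25),-21.5)
E
```

```text
time: 1.77
eef_pos: [0.3451, -0.4482, 0.3013]
tcp_rot: [0.911, 0.412, 0.0, 0.0]
contact_force: [0.5, -0.2, 0.4]
opening: 1.001
finger_force: 0.0
time: 2.18
eef_pos: [0.336, -0.3049, 0.3007]
tcp_rot: [0.825, 0.564, 0.0, 0.0]
contact_force: [0.5, -1.1, -0.5]
opening: 1.001
finger_force: 0.0
fx 309.70691628693146
comb_mid tip [392.   4.] 0.64 [ 0.493 -0.142  0.069]
comb_mid spot [395.  18.] 0.86 [ 0.499 -0.155  0.036]
comb_mid spot [266.  14.] 0.59 [ 0.344 -0.09   0.036]
comb4_mid tip [442. 150.] 0.64 [ 0.492 -0.34   0.065]
comb4_mid spot [441. 149.] 0.62 [ 0.49  -0.337  0.066]
tool shift [0.2252 0.0907 0.0505] turn -0.20855076333899092 tool y at -21.71 t 2.4333 tcp [ 0.3365 -0.3097  0.3006] q6 -0.59
```

View pics/w1.png

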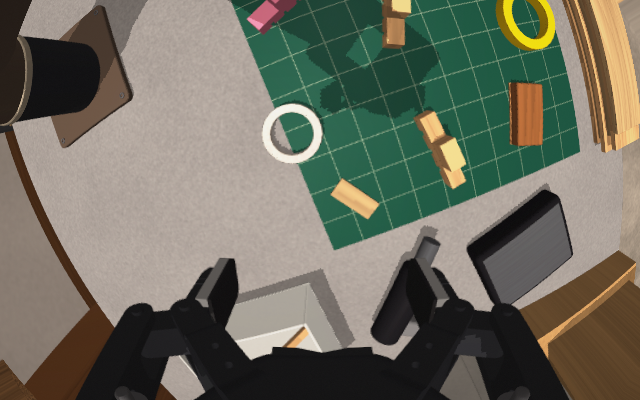

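```bash
python3 -m inch '[[0,0.03,-0.01,0.03,0],[0,0.06,-0.02,0.06,0],[0,0.08,-0.03,0.09,0],[0,0.08,-0.03,0.12,0],[0,0.08,-0.03,0.12,0]]'
python3 - <<'E'
from h import *
st=ctrl.get_state(); p=ctrl.read_camera("wrist"); save(p,"pics/w2.png")
im=p["pixels"][:,:,::-1]
for q in ["comb_mid","comb4_mid"]:
    for n,f in [("tip",ctrl.tip_of),("spot",ctrl.spot_in)]:
        for r in f(q,p)[:4]: print(q,n,np.round(r["at"]),round(r["score"],2),np.round(world(p,r["at"],st),3))
cv2.imwrite("pics/w2c.png",cv2.resize(im[0:240,300:640],None,fx=2.3,fy=2.3,interpolation=cv2.INTER_CUBIC))
W=cloud(p,st); print(rect(W,(.504,-.134),.08,.055,.08))
go((.504,-.134,.15),-21.5)
E
```

```text
time: 2.85
eef_pos: [0.3351, -0.2199, 0.174]
tcp_rot: [0.827, 0.562, -0.001, -0.006]
contact_force: [-0.6, -0.1, 0.4]
opening: 1.002
finger_force: 0.0
comb_mid tip [300.  29.] 0.69 [ 0.371 -0.081  0.068]
comb_mid tip [457.  45.] 0.64 [ 0.494 -0.135  0.06 ]
comb_mid spot [294.  30.] 0.86 [ 0.367 -0.081  0.068]
comb_mid spot [458.  49.] 0.78 [ 0.493 -0.138  0.062]
comb4_mid tip [500. 241.] 0.81 [ 0.49  -0.333  0.059]
comb4_mid spot [496. 235.] 0.92 [ 0.492 -0.331  0.047]
comb4_mid spot [458.  52.] 0.57 [ 0.493 -0.14   0.06 ]
(np.int64(1368), array([ 5.06700e-01, -1.35700e-01,  4.10000e-02,  2.55000e-02,
        6.96534e+01,  6.77000e-02]))
tool shift [0.1459 0.1192 0.0334] turn -0.19192532744744994 tool y at -21.69 t 3.1 tcp [ 0.3392 -0.2254  0.1832] q6 -0.46
```

View pics/w2c.png

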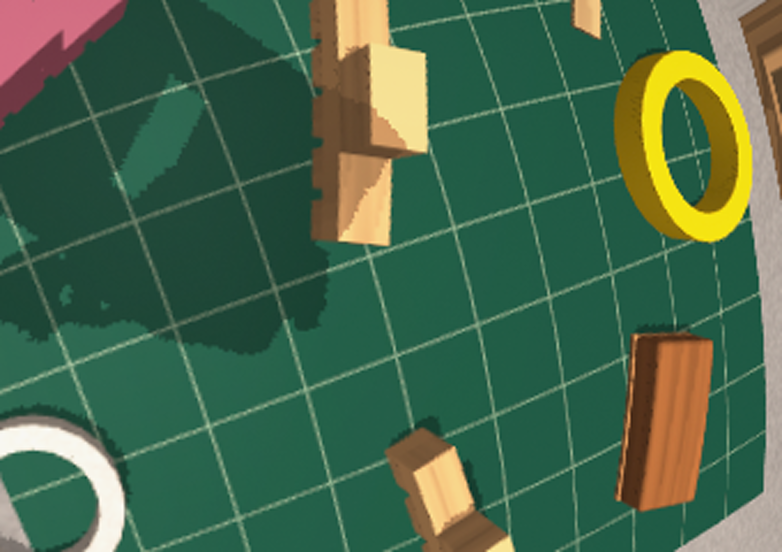

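Comb A, top centre of the crop, shows notches but is cut off by the frame. I'll move alongside it and rectify its side face to count the teeth.

```bash
python3 -m inch '[[0,0.03,-0.01,0.0,0],[0,0.06,-0.02,0.0,0],[0,0.07,-0.02,0,0],[0,0.07,-0.02,0,0]]'
cat > rectify.py <<'E'
from h import *
st=ctrl.get_state(); p=ctrl.read_camera("wrist"); save(p,"pics/w3.png")
W=cloud(p,st)
def proj(P):
    M=np.array(p["mount"]); t=(P-st["eef_pos"])@rot(st["tcp_rot"]); c=(t-M[:3,3])@M[:3,:3]
    r=np.hypot(c[...,0],c[...,1]); th=np.arctan2(r,c[...,2])
    return (p["cx"]+p["fx"]*th*c[...,0]/r).astype(np.float32),(p["cy"]+p["fy"]*th*c[...,1]/r).astype(np.float32)
out=[]
for c,a in [((.505,-.135),68.8),((.501,-.347),-80.2)]:
    a=np.radians(a); y=np.array([np.cos(a),np.sin(a)]); n=np.array([-y[1],y[0]]); 
    if n@(np.array(st["eef_pos"][:2])-c)<0: n=-n
    s,z=np.meshgrid(np.linspace(-.07,.07,560),np.linspace(.075,-.01,340))
    P=np.concatenate([np.array(c)+n*.012+s[...,None]*y,z[...,None]],-1)
    u,v=proj(P); out.append(cv2.remap(p["pixels"][:,:,::-1],u,v,cv2.INTER_CUBIC))
cv2.imwrite("pics/rect.png",cv2.resize(np.vstack(out),None,fx=.85,fy=.85))
print(rect(W,(.504,-.134),.08,.055,.08)); go((.504,-.134,.15),-21.5)
E
python3 rectify.py
```

```text
time: 3.43
eef_pos: [0.3464, -0.1504, 0.1826]
tcp_rot: [0.827, 0.563, 0.001, 0.002]
contact_force: [-0.7, -1.0, -0.0]
opening: 1.0
finger_force: 0.0
(np.int64(1210), array([ 5.07000e-01, -1.35600e-01,  4.01000e-02,  2.58000e-02,
        6.83688e+01,  6.78000e-02]))
tool shift [0.0741 0.1402 0.033 ] turn -0.02431188653029892 tool y at -21.52 t 3.4833 tcp [ 0.3463 -0.1514  0.1825] q6 -0.31
```

View pics/rect.png

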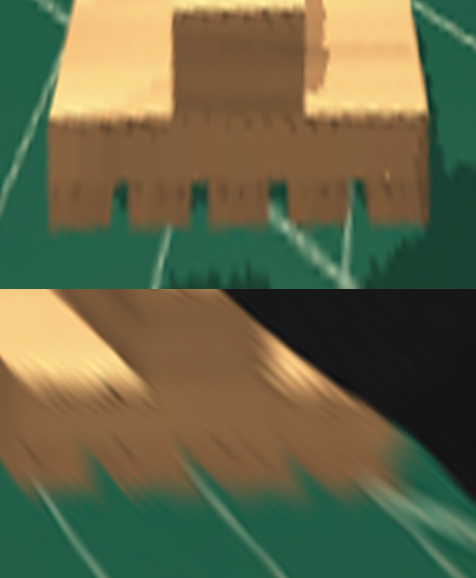

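A, top half of the picture, has four notches and so five teeth; B, bottom half, has four teeth. I'll grasp A.

```bash
python3 -m inch '[[0,0.02,0.035,0,0],[0,0.04,0.07,0,0],[0,0.06,0.105,0,0],[0,0.074,0.142,0.033,0],[0,0.074,0.142,0.033,0]]'; python3 -m inch '[[0,0,0,0.0,0]]'
python3 - <<'E'
from h import *
st=ctrl.get_state(); p=ctrl.read_camera("wrist"); W=cloud(p,st)
print(rect(W,(.504,-.134),.05,.055,.08),rect(W,(.504,-.134),.07,.02,.08)); go((.5055,-.1345,.031),-21.4)
E
```

```text
time: 3.9
eef_pos: [0.5079, -0.1356, 0.145]
tcp_rot: [0.827, 0.562, -0.0, -0.0]
contact_force: [-0.3, 0.2, -1.2]
opening: 1.0
finger_force: 0.0
time: 3.98
eef_pos: [0.5051, -0.1351, 0.1451]
tcp_rot: [0.827, 0.562, -0.001, -0.002]
contact_force: [-0.6, -0.6, 0.2]
opening: 0.998
finger_force: 0.0
(np.int64(1667), array([ 5.07500e-01, -1.35800e-01,  4.12000e-02,  2.42000e-02,
        6.86593e+01,  6.77000e-02])) (np.int64(3678), array([ 5.07200e-01, -1.35900e-01,  1.14000e-01,  2.45000e-02,
        6.83333e+01,  3.74000e-02]))
tool shift [0.001  0.0011 0.1155] turn -0.23154656749939306 tool y at -21.63 t 4.0333 tcp [ 0.5044 -0.1352  0.1465] q6 -0.08
```

```bash
python3 -m inch '[[0,0,0.0015,0.035,0],[0,0,0.0015,0.07,0],[0,0,0.0015,0.1,0],[0,0,0.0015,0.113,0],[0,0,0.0015,0.113,0]]' 40; python3 -m inch '[[0.4,0,0,0,0],[0.8,0,0,0,0],[1,0,0,0,0],[1,0,0,0,0],[1,0,0,0,0]]' 40;  python3 -m inch '[[1,0,0,0,0],[1,0,0,-0.01,0],[1,0,0,-0.03,0],[1,0,0,-0.06,0],[1,0,0,-0.095,0]]' 40
python3 - <<'E'
from h import *
st=ctrl.get_state(); print(st["opening"],st["finger_force"],st["contact_force"])
p=ctrl.read_camera("top"); W=cloud(p); ya=np.radians(107.6)
print("A",rect(W,(.504,-.134),.08,.09,.145))
# jig frame estimation from base outline and ribs
for b in [(.006,.02),(.05,.066)]:
    m=(np.hypot(W[...,0]-.49,W[...,1]-.18)<.16)&(W[...,2]>b[0])&(W[...,2]<b[1]); q=W[m][:,:2]
    e=np.array([[np.cos(ya),np.sin(ya)],[np.sin(ya),-np.cos(ya)]]); t=q@e.T; print(b,len(q),np.round(np.percentile(t,[0.5,2,50,98,99.5],axis=0),4).T.tolist())
st=ctrl.get_state(); go((.52,.12,.2),17.5)
E
```

```text
time: 4.45
eef_pos: [0.5028, -0.1348, 0.0325]
tcp_rot: [0.828, 0.561, -0.001, -0.002]
contact_force: [-0.6, 1.2, 0.9]
opening: 0.999
finger_force: 0.0
time: 4.87
eef_pos: [0.5067, -0.1352, 0.036]
tcp_rot: [0.827, 0.562, 0.001, 0.001]
contact_force: [0.3, -0.5, 0.6]
opening: 0.3
finger_force: 0.0
time: 5.28
eef_pos: [0.5039, -0.1337, 0.1286]
tcp_rot: [0.827, 0.562, -0.001, -0.002]
contact_force: [1.2, 0.1, -0.4]
opening: 0.277
finger_force: 39.5
0.27654989363744453 39.45415019989014 [ 1.20030054  0.07436491 -0.41940462]
A (np.int64(47), array([ 5.04700e-01, -1.32600e-01,  1.12200e-01,  2.42000e-02,
        7.17343e+01,  1.26500e-01]))
(0.006, 0.02) 2553 [[-0.1248, -0.0984, 0.0453, 0.1573, 0.1616], [0.3767, 0.4033, 0.5222, 0.6172, 0.656]]
(0.05, 0.066) 231 [[-0.0838, -0.0836, -0.0107, 0.0594, 0.0762], [0.4907, 0.4926, 0.5259, 0.5651, 0.5673]]
tool shift [ 0.242  -0.0834 -0.063 ] turn -39.07863145510214 tool y at -21.58 t 5.3333 tcp [ 0.5092 -0.136   0.138 ] q6 -0.08
```

```bash
python3 -m inch '[[1,0,0,-0.03,-7],[1,0.02,0.01,-0.06,-14],[1,0.05,0.02,-0.09,-21],[1,0.08,0.02,-0.1,-28],[1,0.1,0.02,-0.1,-35]]'; python3 -m inch '[[1,0,0,0,-4],[1,0,0,0,-4],[1,0,0,0,-4]]'
python3 - <<'E'
from h import *
st=ctrl.get_state(); p=ctrl.read_camera("wrist"); save(p,"pics/w4.png")
np.savez("w4.npz",W=cloud(p,st)); p.pop("pixels")
for q in ["jig","jig_top","bolt_grip"]:
    for r in ctrl.tip_of(q,p)[:2] if 0 else []: pass
go((.5,.13,.2),17.5)
E
```

```text
time: 5.75
eef_pos: [0.5642, -0.0477, 0.2349]
tcp_rot: [0.617, 0.787, 0.002, 0.004]
contact_force: [1.2, -0.1, -1.4]
opening: 0.277
finger_force: 39.8
time: 6.0
eef_pos: [0.5609, -0.0488, 0.2292]
tcp_rot: [0.593, 0.806, -0.0, -0.0]
contact_force: [-0.2, 0.7, -0.8]
opening: 0.276
finger_force: 39.9
tool shift [ 0.1891 -0.0048  0.0292] turn -0.217668310685184 tool y at 17.28 t 6.05 tcp [ 0.5608 -0.0492  0.2291] q6 -0.57
```

View pics/w4.png

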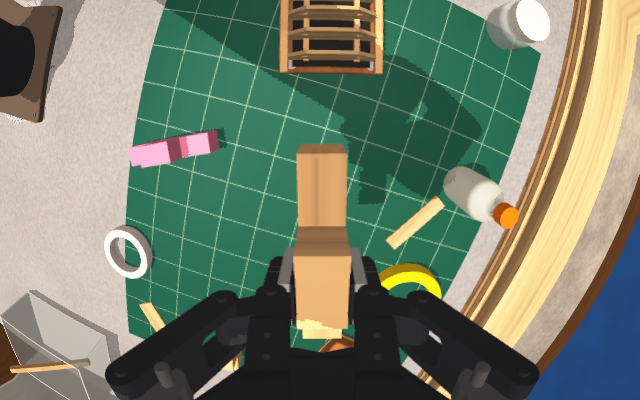

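```bash
python3 -m inch '[[1,0.03,0,-0.02,0],[1,0.06,0,-0.04,0],[1,0.09,0,-0.05,0],[1,0.09,0,-0.05,0],[1,0.09,0,-0.05,0]]'
cat > jig.py <<'E'
from h import *
import sys
S=[ctrl.get_state()]; p=ctrl.read_camera("wrist"); 
for i in range(3): S.append(ctrl.get_state()); ctrl.read_camera("wrist")
st=dict(S[0]); st["eef_pos"]=np.mean([s["eef_pos"] for s in S],0); st["tcp_rot"]=R.from_quat([s["tcp_rot"] for s in S]).mean().as_quat()
save(p,"pics/w5.png"); W=cloud(p,st)
a=rot(st["tcp_rot"])[:2,0]; print("avg tcp",st["eef_pos"],"tool x at",np.degrees(np.arctan2(a[1],a[0])),"std",np.std([s["eef_pos"] for s in S],0))
for z0,z1 in [(.006,.02),(.052,.067)]:
    m=(np.hypot(W[...,0]-.513,W[...,1]-.137)<.14)&(W[...,2]>z0)&(W[...,2]<z1); q=W[m]; v,u=np.nonzero(m)
    t=(q-st["eef_pos"])@rot(st["tcp_rot"]); print(z0,len(q),"tool x",np.round(np.percentile(t[:,0],[1,5,50,95,99]),4),"y",np.round(np.percentile(t[:,1],[1,5,50,95,99]),4),"z",np.median(q[:,2]),"rows",v.min(),v.max())
    np.save(f"t{z0}.npy",t)
    if z0>.05:
        h,e=np.histogram(t[abs(t[:,1])<.02][:,0],bins=np.arange(0,.25,.002)); print([(round(x,3),int(n)) for x,n in zip(e,h) if n>0])
E
python3 jig.py
```

```text
time: 6.47
eef_pos: [0.5342, 0.0371, 0.2803]
tcp_rot: [0.592, 0.806, 0.0, 0.001]
contact_force: [-0.2, 0.2, -1.0]
opening: 0.273
finger_force: 39.8
avg tcp [0.53406559 0.03627728 0.27913459] tool x at 107.33551783273664 std [6.47191419e-05 5.30159810e-04 7.31384449e-04]
0.006 7173 tool x [0.0258 0.031  0.1199 0.212  0.22  ] y [-0.0482 -0.0383  0.0089  0.06    0.0705] z 0.014884009249975183 rows 0 143
0.052 1498 tool x [0.04   0.0412 0.1133 0.1813 0.1821] y [-0.0228 -0.0189  0.0104  0.0415  0.0447] z 0.06032228091640396 rows 16 136
[(np.float64(0.038), 8), (np.float64(0.04), 60), (np.float64(0.042), 73), (np.float64(0.044), 10), (np.float64(0.062), 2), (np.float64(0.064), 58), (np.float64(0.066), 44), (np.float64(0.068), 7), (np.float64(0.088), 70), (np.float64(0.09), 35), (np.float64(0.11), 33), (np.float64(0.112), 40), (np.float64(0.114), 63), (np.float64(0.134), 61), (np.float64(0.136), 58), (np.float64(0.138), 47), (np.float64(0.158), 44), (np.float64(0.16), 59), (np.float64(0.162), 66), (np.float64(0.18), 46), (np.float64(0.182), 15)]
```

View pics/w5.png

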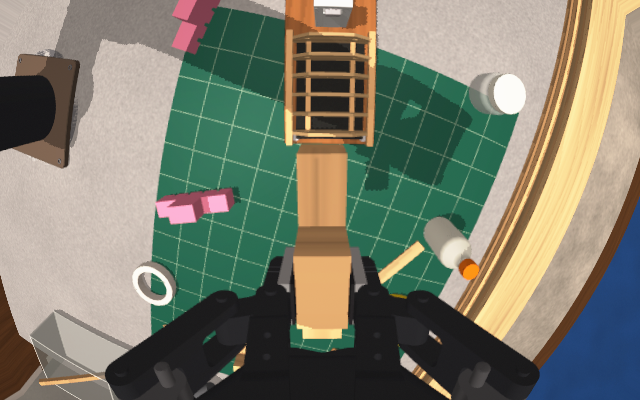

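```bash
cat > rel.py <<'E'
from h import *
st=ctrl.get_state(); p=ctrl.read_camera("wrist"); Rm=rot(st["tcp_rot"])
T=(cloud(p,st)-st["eef_pos"])@Rm; z=T[...,2]
top=st["eef_pos"][2]-.06
q=T[(abs(z-top)<.006)&(T[...,0]>.02)&(T[...,0]<.3)&(abs(T[...,1])<.08)]
y0=np.median(q[:,1])
for c in np.array([.0415,.0655,.0893,.113,.1365,.1605]):
    s=q[(abs(q[:,0]-c)<.006)&(abs(q[:,1]-y0)<.025)]; 
    if len(s)<20: continue
    k=np.polyfit(s[:,1]-y0,s[:,0],1); a=q[(abs(q[:,0]-c)<.006)]
    print("rib",np.round(k[1],4),"slope deg",np.round(np.degrees(np.arctan(k[0])),2),"y",np.round(np.percentile(a[:,1],[1,99]),4),len(s))
b=T[(abs(z-(top+.048))<.005)&(T[...,0]<.25)&(abs(T[...,1]-.01)<.08)]; 
r=cv2.minAreaRect(b[:,:2].astype(np.float32)); print("base",r)
c=T[(abs(z)<.02)&(abs(T[...,1])<.03)&(T[...,0]>.025)&(T[...,0]<.07)]
print("comb",len(c),cv2.minAreaRect(c[:,:2].astype(np.float32)),"z by x",[(round(x,3),np.round(np.median(c[abs(c[:,0]-x)<.003][:,2]),4)) for x in np.arange(.03,.057,.008)], "xmax",np.percentile(c[:,0],99))
h=T[(T[...,0]>.07)&(T[...,0]<.3)&(abs(T[...,1]-.01)<.06)&(z<top-.02)]; print("tall",len(h),np.percentile(h,[1,50,99],axis=0))
E
python3 rel.py; python3 -c "
import cv2;a=cv2.imread('pics/w5.png')[0:240,240:420];cv2.imwrite('pics/w5c.png',cv2.resize(a,None,fx=2.5,fy=2.5,interpolation=2))"
```

```text
rib 0.0431 slope deg -1.74 y [-0.0215  0.0451] 176
rib 0.0666 slope deg -1.6 y [-0.0223  0.0442] 164
rib 0.0906 slope deg 0.14 y [-0.0213  0.0457] 132
rib 0.1144 slope deg -0.75 y [-0.0198  0.0453] 161
rib 0.1382 slope deg 0.07 y [-0.0198  0.0453] 194
rib 0.162 slope deg -0.75 y [-0.0186  0.046 ] 185
base ((-0.06298059225082397, 0.011908885091543198), (0.5714545249938965, 0.12103911489248276), 0.2373988777399063)
comb 3351 ((0.04073479399085045, 0.0006186738610267639), (0.024187635630369186, 0.03136928007006645), 89.82637023925781) z by x [(np.float64(0.03), np.float64(0.0)), (np.float64(0.038), np.float64(0.0001)), (np.float64(0.046), np.float64(0.0)), (np.float64(0.054), np.float64(0.0005))] xmax 0.05620216423472106
tall 501 [[ 0.1770437  -0.00648919  0.16997876]
 [ 0.18328183  0.01315033  0.17598521]
 [ 0.18854188  0.03221677  0.1976655 ]]
```

View pics/w5c.png

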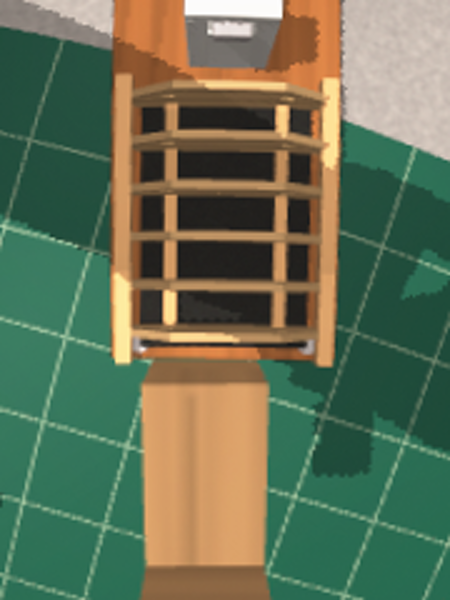

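All six ribs are visible at crop rows 90–330. The comb's spine lies just below them, offset about 12 mm across. In tool axes the rib middle is at (0.1025, 0.012), with the row turned about +1°.

```bash
python3 -m inch '[[1,0.035,0.004,0,1],[1,0.07,0.008,0,1],[1,0.102,0.012,0.02,1],[1,0.102,0.012,0.06,1],[1,0.102,0.012,0.09,1]]'; python3 -m inch '[[1,0,0,0.02,0],[1,0,0,0.04,0],[1,0,0,0.06,0],[1,0,0,0.06,0],[1,0,0,0.06,0]]'
cat > s.py <<'E'
from h import *
S=[]
for i in range(6): S.append(ctrl.get_state()); ctrl.read_camera("wrist")
m=lambda k: np.round(np.mean([s[k] for s in S],0),4)
f=m("contact_force"); Rm=rot(S[0]["tcp_rot"]); print("t",S[-1]["time"],"tcp",m("eef_pos"),"F tool",np.round(Rm.T@f,2),"M",m("wrist_torque"),"grip",m("finger_force"),"tilt",np.degrees(np.arccos(-Rm[2,2])),"yaw x",np.degrees(np.arctan2(Rm[1,0],Rm[0,0])))
E
python3 s.py; python3 rel.py
```

```text
time: 7.13
eef_pos: [0.515, 0.1386, 0.1878]
tcp_rot: [0.598, 0.801, 0.0, 0.0]
contact_force: [-0.3, 0.2, -2.2]
opening: 0.277
finger_force: 39.8
time: 7.55
eef_pos: [0.5144, 0.137, 0.1279]
tcp_rot: [0.6, 0.8, -0.001, -0.002]
contact_force: [0.5, -0.1, -1.0]
opening: 0.273
finger_force: 39.8
t 7.8 tcp [0.516  0.1373 0.1303] F tool [0.22 0.18 0.69] M [ 0.0276  0.0116 -0.0108] grip 39.7682 tilt 0.23074395917349277 yaw x 106.32302144423686
rib 0.0371 slope deg -0.31 y [-0.0356  0.0314] 102
rib 0.0612 slope deg 0.48 y [-0.0355  0.03  ] 345
base ((0.056422874331474304, -0.002544507384300232), (0.12099883705377579, 0.23346608877182007), 89.69976806640625)
comb 3350 ((0.040705665946006775, 0.0006594983860850334), (0.024135230109095573, 0.031380072236061096), 89.94254302978516) z by x [(np.float64(0.03), np.float64(0.0001)), (np.float64(0.038), np.float64(0.0001)), (np.float64(0.046), np.float64(0.0001)), (np.float64(0.054), np.float64(0.0005))] xmax 0.056209386840473496
tall 5276 [[ 0.07600361 -0.02169781  0.02269645]
 [ 0.09773481 -0.00260995  0.02464362]
 [ 0.14087125  0.01684329  0.03761467]]
```

```bash
python3 -m inch '[[1,0.0015,-0.003,0.012,0],[1,0.0015,-0.003,0.024,0],[1,0.0015,-0.003,0.032,0],[1,0.0015,-0.003,0.032,0]]'; python3 s.py;  python3 -m inch '[[1,0,0,0.001,0],[1,0,0,0.002,0],[1,0,0,0.003,0],[1,0,0,0.004,0],[1,0,0,0.004,0]]'; python3 s.py
```

```text
time: 8.23
eef_pos: [0.5097, 0.138, 0.0941]
tcp_rot: [0.599, 0.801, -0.002, -0.002]
contact_force: [-0.7, -0.8, -0.9]
opening: 0.276
finger_force: 39.8
t 8.4833 tcp [0.5113 0.1382 0.0963] F tool [0.05 0.28 1.31] M [-0.021   0.0126 -0.0031] grip 39.827 tilt 0.33185757844932595 yaw x 106.40697651861883
time: 8.95
eef_pos: [0.5118, 0.1383, 0.0932]
tcp_rot: [0.599, 0.801, -0.0, -0.0]
contact_force: [0.2, -1.1, -1.3]
opening: 0.276
finger_force: 39.8
t 9.2 tcp [0.5119 0.1383 0.0934] F tool [-0.3   0.04  1.37] M [-0.0001 -0.0224  0.02  ] grip 39.8265 tilt 0.02944205282006495 yaw x 106.39215487561461
```

```bash
python3 -m inch '[[1,0,0,0.0007,0],[1,0,0,0.0013,0],[1,0,0,0.002,0],[1,0,0,0.002,0]]'; python3 s.py;  python3 -m inch '[[1,0,0,0.0005,0],[1,0,0,0.001,0],[1,0,0,0.001,0]]'; python3 s.py
```

```text
time: 9.58
eef_pos: [0.5119, 0.1383, 0.0913]
tcp_rot: [0.599, 0.801, -0.0, -0.0]
contact_force: [-0.6, 0.4, -0.9]
opening: 0.275
finger_force: 39.8
t 9.8333 tcp [0.5119 0.1383 0.0914] F tool [0.28 0.37 0.92] M [-0.0106 -0.0042  0.0014] grip 39.827 tilt 0.02077616135977097 yaw x 106.38919709133832
time: 10.13
eef_pos: [0.5119, 0.1383, 0.0903]
tcp_rot: [0.599, 0.801, -0.0, -0.0]
contact_force: [-0.3, 1.0, -1.4]
opening: 0.273
finger_force: 39.8
t 10.3833 tcp [0.512  0.1383 0.0904] F tool [0.19 0.05 0.95] M [ 0.0058 -0.013  -0.0023] grip 39.827 tilt 0.013470533263891518 yaw x 106.3923076517799
```

No contact force with the teeth below the rib tops, so they are in the gaps. I'll continue gently.

```bash
python3 -m inch '[[1,0,0,0.0007,0],[1,0,0,0.0015,0],[1,0,0,0.0022,0],[1,0,0,0.003,0],[1,0,0,0.003,0]]'; python3 s.py;  python3 -m inch '[[1,0,0,0.0007,0],[1,0,0,0.0015,0],[1,0,0,0.0022,0],[1,0,0,0.003,0],[1,0,0,0.003,0]]'; python3 s.py
```

```text
time: 10.85
eef_pos: [0.5118, 0.1383, 0.0872]
tcp_rot: [0.599, 0.801, -0.0, -0.0]
contact_force: [0.3, -0.4, -0.6]
opening: 0.275
finger_force: 39.8
t 11.1 tcp [0.5119 0.1383 0.0874] F tool [-0.02  0.06  0.84] M [ 0.0178  0.0135 -0.0062] grip 39.827 tilt 0.030121957869226414 yaw x 106.39465703604453
time: 11.57
eef_pos: [0.5118, 0.1383, 0.0842]
tcp_rot: [0.599, 0.801, -0.0, -0.0]
contact_force: [-0.3, 0.6, -1.9]
opening: 0.272
finger_force: 39.8
t 11.8167 tcp [0.5119 0.1383 0.0844] F tool [ 0.18 -0.08  1.34] M [ 0.0015 -0.0106 -0.0051] grip 39.8271 tilt 0.025610646401327913 yaw x 106.39213760481685
```

```bash
python3 -m inch '[[1,0,0,0.0007,0],[1,0,0,0.0015,0],[1,0,0,0.0022,0],[1,0,0,0.003,0],[1,0,0,0.003,0]]'; python3 s.py;  python3 -m inch '[[1,0,0,0.0005,0],[1,0,0,0.001,0],[1,0,0,0.0015,0],[1,0,0,0.0015,0]]'; python3 s.py
```

```text
time: 12.28
eef_pos: [0.512, 0.1383, 0.0815]
tcp_rot: [0.599, 0.801, -0.0, -0.0]
contact_force: [-0.2, -1.2, 0.9]
opening: 0.273
finger_force: 40.0
t 12.5333 tcp [0.512  0.1383 0.0816] F tool [-0.18 -0.68 -0.76] M [-0.0342  0.1103  0.0067] grip 40.0437 tilt 0.007911790066387694 yaw x 106.39177277934574
time: 12.92
eef_pos: [0.5121, 0.1383, 0.0804]
tcp_rot: [0.599, 0.801, -0.0, 0.0]
contact_force: [-2.1, -0.3, 4.4]
opening: 0.276
finger_force: 40.5
t 13.1667 tcp [0.5121 0.1383 0.0804] F tool [ 0.59 -2.45 -4.73] M [-0.0326  0.4112  0.0081] grip 40.5095 tilt 0.0007148354648318923 yaw x 106.3926052742685
```

```bash
python3 -m inch '[[1,0,0,-0.0005,0],[0.5,0,0,-0.0005,0],[0.4,0,0,-0.0005,0],[0.4,0,0,-0.0005,0],[0.4,0,0,-0.0005,0]]'; python3 s.py; python3 -m inch '[[0.4,0,0,-0.03,0],[0.3,0,0,-0.06,0],[0.2,0,0,-0.1,0],[0.2,-0.03,0,-0.12,0],[0.2,-0.03,0,-0.12,0]]'; python3 -m inch '[[0.2,-0.035,0,-0.02,0],[0.2,-0.06,0,-0.04,0],[0.2,-0.06,0,-0.04,0]]'
python3 - <<'E'
from h import *
st=ctrl.get_state(); p=ctrl.read_camera("wrist"); save(p,"pics/w6.png"); W=cloud(p,st)
o=np.array([.5119,.1383]); print("wrist grip",rect(W,o,.045,.1,.13),"spine",rect(W,o,.07,.073,.09))
print("ribs z",np.round(np.nanmedian(W[(abs(W[...,2]-.06)<.01)&(np.hypot(W[...,0]-.512,W[...,1]-.138)<.08)][:,2]),4))
p=ctrl.read_camera("top"); save(p,"pics/top6.png"); W=cloud(p)
print("top grip",rect(W,o,.045,.095,.13),"spine",rect(W,o,.07,.07,.09), "knob",rect(W,(.462,.3),.04,.115,.15))
for r in ctrl.tip_of("bolt_grip",p)[:2]: print(r["at"],r["score"],world(p,r["at"]))
E
python3 -c "
import cv2;a=cv2.imread('pics/w6.png')[0:300,170:500];cv2.imwrite('pics/w6c.png',cv2.resize(a,None,fx=2,fy=2,interpolation=2))"
```

```text
time: 13.63
eef_pos: [0.5118, 0.1382, 0.08]
tcp_rot: [0.599, 0.801, -0.0, -0.0]
contact_force: [0.4, -1.4, -0.7]
opening: 0.6
finger_force: 0.0
t 13.8833 tcp [0.5119 0.1383 0.0802] F tool [-0.3  -0.11  0.27] M [-0.0053 -0.0051 -0.0284] grip 0.0 tilt 0.01660025107663801 yaw x 106.38944924556174
time: 14.35
eef_pos: [0.525, 0.1072, 0.2075]
tcp_rot: [0.6, 0.8, 0.003, 0.006]
contact_force: [0.7, 0.1, 0.7]
opening: 0.799
finger_force: 0.0
time: 14.6
eef_pos: [0.5402, 0.0487, 0.2444]
tcp_rot: [0.601, 0.8, 0.001, 0.004]
contact_force: [0.3, 0.4, 1.0]
opening: 0.804
finger_force: 0.0
wrist grip (np.int64(1224), array([ 5.13200e-01,  1.37200e-01,  3.86000e-02,  2.37000e-02,
       -7.38172e+01,  1.13600e-01])) spine (np.int64(1705), array([ 5.13000e-01,  1.37900e-01,  1.14100e-01,  2.40000e-02,
       -7.33872e+01,  8.16000e-02]))
ribs z 0.0605
top grip (np.int64(13), array([0.5071, 0.157 , 0.0197, 0.0032, 1.1427, 0.1135])) spine (np.int64(133), array([ 5.09600e-01,  1.39100e-01,  1.13200e-01,  2.38000e-02,
       -7.33188e+01,  8.06000e-02])) knob (np.int64(30), array([ 4.63300e-01,  2.98000e-01,  1.55000e-02,  1.14000e-02,
       -8.87653e+01,  1.27500e-01]))
[231.1, 234.6] 0.53 [0.46164367 0.29988439 0.12769639]
```

View pics/w6c.png

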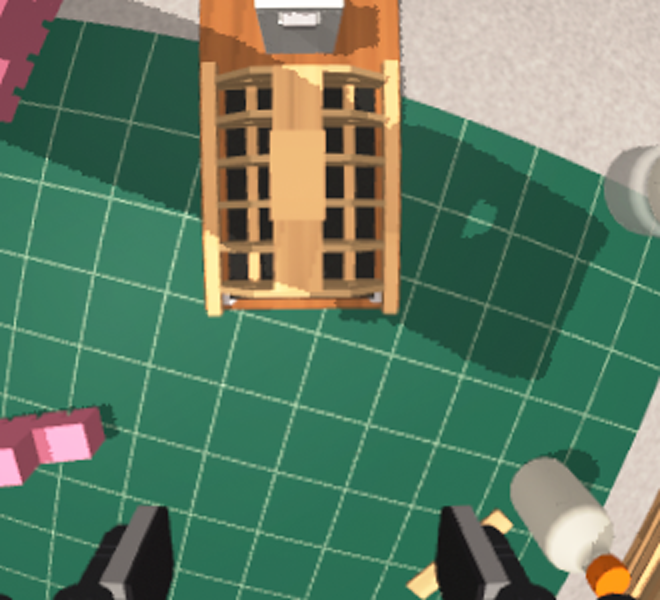

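The comb is seated: spine top about 80.6 mm, teeth in all five gaps, lying parallel. Next is the bolt knob at (0.463, 0.299).

```bash
python3 -c "
from h import *
go((.463,.3,.2),16.6)"
```

```text
tool shift [ 0.2585 -0.001   0.0396] turn -0.255765113160038 tool y at 16.34 t 14.75 tcp [0.5367 0.0522 0.2392] q6 -0.38
```

```bash
python3 -m inch '[[0,0.04,0,0,0],[0,0.08,0,0,0],[0,0.12,0,0,0],[0,0.16,0,0,0],[0,0.2,0,0,0]]'; python3 -m inch '[[0,0.03,0,0.02,0],[0,0.03,0,0.04,0],[0,0.03,0,0.04,0]]'; python3 s.py; python3 - <<'E'
from h import *
st=ctrl.get_state(); p=ctrl.read_camera("wrist"); save(p,"pics/w7.png"); W=cloud(p,st)
print("knob",rect(W,(.463,.3),.035,.118,.15))
for r in ctrl.tip_of("bolt_grip",p)[:2]: print(r["at"],r["score"],world(p,r["at"],st))
go((.463,.3,.097),16.4)
E
```

```text
time: 15.17
eef_pos: [0.4784, 0.2461, 0.2383]
tcp_rot: [0.599, 0.801, -0.001, -0.001]
contact_force: [1.2, 0.5, -0.7]
opening: 1.004
finger_force: 0.0
time: 15.42
eef_pos: [0.4673, 0.2739, 0.194]
tcp_rot: [0.597, 0.802, -0.005, -0.003]
contact_force: [0.4, -0.9, -1.4]
opening: 0.999
finger_force: 0.0
t 15.6667 tcp [0.4708 0.2729 0.1984] F tool [-0.3   0.2   0.14] M [-0.0202  0.0105  0.0015] grip 0.0 tilt 0.6696350663810294 yaw x 106.67328774437951
knob (np.int64(417), array([ 4.66400e-01,  2.97400e-01,  1.56000e-02,  1.56000e-02,
       -3.47466e+01,  1.29700e-01]))
[319.6, 173.2] 0.97 [0.46445951 0.3001278  0.12954568]
tool shift [ 0.0297 -0.0023  0.1046] turn -0.0867633663732903 tool y at 16.31 t 15.8167 tcp [0.4734 0.2721 0.2016] q6 0.05
```

```bash
python3 -m inch '[[0,0.028,-0.001,0,0],[0,0.028,-0.001,0.035,0],[0,0.028,-0.001,0.07,0],[0,0.028,-0.001,0.1,0],[0,0.028,-0.001,0.103,0]]';  python3 -m inch '[[0.5,0,0,0,0],[1,0,0,0,0],[1,0,0,0,0],[1,0,0,0,0],[1,0,0,0,0]]' 30; python3 -m inch '[[1,0,0,0,0],[1,0,0,0,0],[1,0,0,0,0]]'; python3 s.py
```

```text
time: 16.23
eef_pos: [0.4599, 0.2971, 0.0918]
tcp_rot: [0.599, 0.8, -0.005, -0.003]
contact_force: [-1.4, -0.4, -1.7]
opening: 0.998
finger_force: 0.0
time: 16.65
eef_pos: [0.465, 0.2996, 0.0996]
tcp_rot: [0.599, 0.801, 0.002, 0.001]
contact_force: [0.4, -0.6, -0.9]
opening: 0.299
finger_force: 0.0
time: 16.9
eef_pos: [0.465, 0.2997, 0.0992]
tcp_rot: [0.599, 0.801, 0.002, 0.001]
contact_force: [1.1, -0.3, 5.5]
opening: 0.174
finger_force: 29.8
t 17.15 tcp [0.465  0.2997 0.0991] F tool [-0.61  0.97 -5.92] M [ 0.0009 -0.178   0.0069] grip 29.8557 tilt 0.21452124352407997 yaw x 106.39498940902139
```

```bash
python3 -m inch '[[1,-0.01,0,-0.001,0],[1,-0.02,0,-0.001,0],[1,-0.03,0,-0.001,0],[1,-0.038,0,-0.001,0],[1,-0.038,0,-0.001,0]]'; python3 s.py; python3 -m inch '[[1,-0.002,0,0,0],[1,-0.004,0,0,0],[1,-0.0045,0,0,0],[1,-0.0045,0,0,0]]'; python3 s.py
```

```text
time: 17.62
eef_pos: [0.4763, 0.2621, 0.0992]
tcp_rot: [0.599, 0.8, 0.002, 0.002]
contact_force: [5.5, 0.5, 1.0]
opening: 0.17
finger_force: 29.6
t 17.8667 tcp [0.4762 0.2623 0.0992] F tool [-2.16  5.08 -1.27] M [-0.1309 -0.8254 -0.0029] grip 29.6348 tilt 0.2549614614647647 yaw x 106.34300266376873
time: 18.25
eef_pos: [0.4767, 0.2607, 0.0993]
tcp_rot: [0.6, 0.8, 0.003, -0.0]
contact_force: [3.3, 7.5, 1.0]
opening: 0.176
finger_force: 29.6
t 18.5 tcp [0.4767 0.2607 0.0993] F tool [ 6.13  5.31 -0.78] M [ 1.1008 -0.5413  0.0065] grip 29.6296 tilt 0.3798236397699272 yaw x 106.32498468734933
```

```bash
python3 -m inch '[[1,-0.002,0,0,0],[1,-0.003,0,0,0],[1,-0.003,0,0,0]]'; python3 s.py; python3 -m inch '[[0.4,0,0,0,0],[0.3,0,0,0,0],[0.3,0,0,0,0],[0,0,0,0,0],[0,0,0,0,0]]'; python3 -m inch '[[0,0,0,-0.03,0],[0,0,0,-0.06,0],[0,0,0,-0.1,0],[0,-0.03,0,-0.12,0],[0,-0.06,0,-0.12,0]]'; python3 -m inch '[[0,-0.04,0,-0.01,0],[0,-0.08,0,-0.02,0],[0,-0.12,0,-0.02,0],[0,-0.12,0,-0.02,0],[0,-0.12,0,-0.02,0]]'
python3 - <<'E'
from h import *
o=np.array([.512,.138]); a=np.radians(106.5)
for n in ["wrist","top"]:
    st=ctrl.get_state(); p=ctrl.read_camera(n); save(p,f"pics/{n}8.png"); W=cloud(p,st if n=="wrist" else None)
    k=rect(W,(.475,.26),.07,.118,.15) if (np.nanmax(W[(np.hypot(W[...,0]-.475,W[...,1]-.26)<.07)][:,2])>.118) else None
    print(n,k, "knob y" , None if k is None else (k[1][:2]-o)@[np.cos(a),np.sin(a)])
    print("spine",rect(W,o,.07,.073,.0835))
E
python3 s.py
```

```text
time: 18.8
eef_pos: [0.4767, 0.2606, 0.0993]
tcp_rot: [0.6, 0.8, 0.005, -0.003]
contact_force: [1.9, 17.8, 0.7]
opening: 0.175
finger_force: 29.6
t 19.05 tcp [0.4767 0.2606 0.0993] F tool [15.47  6.64  0.12] M [ 2.5206 -0.2213  0.0337] grip 29.5949 tilt 0.6889694608767056 yaw x 106.2412245317753
time: 19.52
eef_pos: [0.4759, 0.255, 0.0979]
tcp_rot: [0.599, 0.801, -0.001, -0.0]
contact_force: [-0.9, -0.9, 0.4]
opening: 0.874
finger_force: 0.0
time: 19.93
eef_pos: [0.4964, 0.1986, 0.2254]
tcp_rot: [0.598, 0.802, 0.004, 0.004]
contact_force: [1.3, 0.3, -0.7]
opening: 0.999
finger_force: 0.0
time: 20.35
eef_pos: [0.5275, 0.0807, 0.2384]
tcp_rot: [0.601, 0.799, -0.0, -0.0]
contact_force: [-0.2, 1.0, -0.2]
opening: 1.001
finger_force: 0.0
wrist None knob y None
spine (np.int64(1267), array([ 5.12800e-01,  1.37100e-01,  1.12400e-01,  2.41000e-02,
       -7.34996e+01,  8.16000e-02]))
top (np.int64(29), array([4.74800e-01, 2.59100e-01, 1.45000e-02, 1.38000e-02, 4.45313e+01,
       1.26800e-01])) knob y 0.1266784407155241
spine (np.int64(31), array([5.17600e-01, 1.11600e-01, 2.14000e-02, 1.36000e-02, 8.32766e+01,
       8.00000e-02]))
t 20.7 tcp [0.5267 0.0837 0.238 ] F tool [-0.09  0.18 -0.33] M [ 0.0218 -0.0166  0.0123] grip 0.0 tilt 0.0831252453629848 yaw x 106.35148647866933
```

```bash
python3 -c "
import cv2;a=cv2.imread('pics/wrist8.png');cv2.imwrite('pics/w8c.png',a)"
```

```text
(no output)
```

View pics/w8c.png

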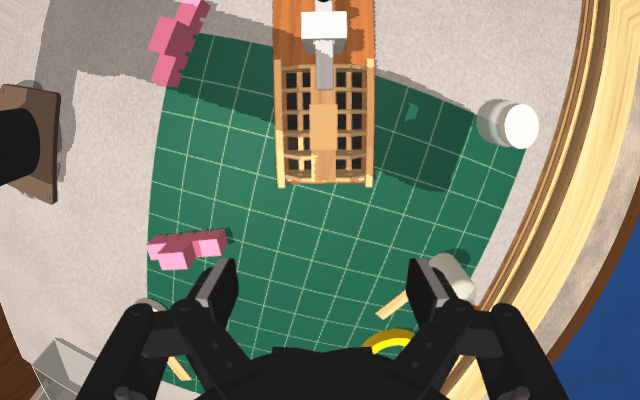

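The bolt bar, at (325,65), lies over the comb's end. The knob is at jig y ≈ 127 mm (128 mm would be fully forward), and the bolt stopped firmly at the end of its travel. The comb is still home.

```bash
python3 -c "
from plant import ctrl
print(ctrl.sign_off())"
```

```text
the job is handed in; nothing more can be done
None
```

The five-toothed comb sits home on the ribs with the bolt fully forward over its end, nothing else was touched on purpose, and I handed the job in at about 21 s (the hand-in returned no verdict).

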